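# Fish the forgotten screwdriver out of the gearbox

### The arm

A 6-joint arm with a two-finger parallel gripper is mounted at the origin on the work surface; the furniture and walls round the work are solid. World frame = base frame: x ahead of the robot, y to its left, z up, the work surface at z = 0. Lengths are in m, angles in rad, forces in N, time in s.
With the tool pointing down it reaches from about 0.25 to 0.725 m from the base axis. Payload 4 kg.
Tool frame: the origin (TCP) lies midway between the tips of the shut fingers; the grasp point (between the pads) lies 19 mm behind it; z points along the fingers, y is the line along which they close (so a half turn about z gives the same grasp; the last joint's range is limited). The gripper opens to 85 mm and grips with 20 to 120 N. Pads are 22 mm wide; open, the fingers measure 114 mm over their backs; the gripper's body (76 mm by 85 mm) begins 54 mm behind the grasp point. The pads swing forward as they close: fully open they stand 13 mm farther back than shut.
Start: joints at [1.301, 0.241, 0.005, 1.335, 0, 1.571], TCP at [0.133, 0.482, 0.231] pointing down, gripper open.
Joint ranges: [-2.72, 2.72], [-1.05, 1.87], [-1.09, 1.28], [-1.99, 2.15], [-1.42, 1.44], [-3.14, 3.14]. Speed limits (rad/s): [2.79, 2.79, 3.14, 3.14, 3.14, 3.14].

### API

Orientations are given as a unit quaternion [x, y, z, w].
In Python, from workcell import monitor, vision, job gives the robot as it stands.
- The arm moves only by the tool move_arm, never from a script. Its argument "moves" is a list that holds one entry, the list of rows, each a list of 5 numbers: the shift along the world's x, y, z in m, then the turn about the world's z in degrees, then the opening in per cent of the stroke, from 0 (shut) to 100 (fully open). In form: [[[x, y, z, turn, gripper], ...]]. A call has 1 to 5 rows; each row is the pose to reach, as a shift and turn from the pose commanded when the call began; what a row does not reach only later rows make up. A row lasts 1/8 s, in which the tool goes at most 62.5 mm and 10.7 degrees, less where a joint would pass 70% of its speed; a pose out of reach is approached as far as the arm can. A call with a gripper value outside its range is refused whole. The fingers move at their own pace and stop on an object; the grip force is fixed at half the most. Time passes only in rows, so rows that repeat a pose let the fingers close. It gives the time, the measured TCP pose, the force, the opening and the grip force at its end, in the units of the state.
- monitor.get_obs(): the state, without advancing time (a new reading comes with each control period).
- vision.camera(name): name is "side" or "top"; returns a dict with "color" (384x512x3 uint8, red, green, blue), "camera_matrix" (3x3 intrinsics, pixels), "k1" (the pictures are not rectified: a ray, as slopes to the right and down, at radius r is drawn at 1 + k1 r^2 times it, then the intrinsics apply), "eye" and "attitude" of the camera in the world. Camera axes: x right, y up, looking along -z (the intrinsics and any distortion apply to the point x, -y, -z); pixel columns grow to the right and rows downward; lengths in m; the calibration is good to about 2 mm. A picture is of the moment at which its call begins. There is no depth.
- job.job_done(): hands the job in; it is judged then, once.
The state is a dict: "clock": time; "joint_pos": joint angles; "joint_vel": joint speeds; "tau": joint torques, N m; "eef_pos": TCP position; "tool_rot": TCP orientation; "ft_force": force on the tool from outside, world axes, zero at the start; "ft_torque": the same for the moment, N m; "grip_width": finger opening in m; "grasp_force": force on a finger pad.
Only numpy, scipy, OpenCV 4.12 (cv2) and the standard library are available. Lean on these libraries where they do the work, as an engineer would, in place of code of your own. Each camera call takes 0.05 s, during which the arm holds its last target. There are 200 camera calls.

### The job

A screwdriver was left inside the gearbox casing, and it is longer than the hatch opening. Pull the locking pin out of the hatch and put it down on the bench, slide the hatch fully open, then draw the screwdriver out through the opening by tilting it handle first, and finish while still holding it in the gripper with the whole tool at least 5 cm above the casing. Leave the two white gears and the bearing on the bench where they lie.

Things in the scene. Friction and masses are not known exactly. Their poses are not given: they have to be found in the camera images.
- gearbox: Grey-painted gearbox casing fixed to the bench, 126 wide (x) x 281 long (y) x 46 high, two guide rails on top reaching z 52. Origin on the bench under its centre; x across, y along the casing, z up. Inner space 110 (x) x 265 (y) x 38 high (z 5 to 43), but both corners at its +y end are filled by solid bosses 24 (x) x 28 (y), which leave 62 between them.
- opening (a point): Centre of the hatch opening, at the top face of the casing's 3 mm roof (z 46). Opening 130 long (casing y -25.5 to 104.5) x 110 wide. Beyond it a roof lip covers y 104.5 to 132.5 and a roof deck y -132.5 to -25.5. The open hatch leaves it free but for its ear (x -57 to -31, y -20 to 4). Axes as the gearbox.
- hatch (a joint): Sliding steel hatch on top of the casing, its top at z 50: 0 shut, 0.128 fully open; it slides to the casing's -y and needs about 2 to 3 N. It is locked while the pin is in, and stays where it is left.
- hatch_bar (a point): Centre of the dark pull bar on top of the hatch, near its -y end: 60 long (across the casing) x 10 thick x 18 high, from z 50 to 68. Push it towards the casing's -y, or pinch it across its 10 mm. Axes as the gearbox.
- pin_grip (a point): Centre of the black thumb grip of the loose locking pin (30 g): 12 thick (its x) x 26 wide (its y) x 26 high, turned any way, standing on the hatch's ear (z 50) over the corner boss at the casing's x -41, y 118.5. Below it an 8 mm steel shank, 24 long with a round nose, goes straight down through the ear into a 10 mm hole in the boss; the pin's lower end is 37 below this point.
- screwdriver_handle (a point): Centre of the handle of the loose screwdriver (70 g, 180 long) lying flat on the floor inside the casing: handle 22 wide x 23 high x 85 long along its own y; +y points to the handle's end, 42.5 from this point, which starts hidden under the roof lip between the bosses. The 5 mm thick blade runs the other way on the same axis to its tip under the deck, 137.5 from this point.
- screwdriver_tip (a point): The tip of that screwdriver's blade, on its axis.
- big_gear: White plastic spur gear, 60 across, 12 high, lying loose on the bench beside the casing's -y end; origin under its centre. To be left alone.
- pinion: White plastic pinion, 33 across, 14 high, lying loose beside the casing's -y end; origin under its centre. To be left alone.
- bearing: Steel ball bearing, 22 across, 7 high, lying loose beside the casing's -y end; origin under its centre. To be left alone.

How it is judged:
On the way, in this order (a step that is already met when the one before it is completed fails the run):
1. the locking pin is out, put down on the bench and let go (height (world z) of pin_grip below 0.042 m and contact force between each of the fingers, gearbox and lock_pin below 0.1 N), for 0.2 s.
2. the hatch is slid open (value of joint hatch above 0.115 m), for 0.2 s.
At the end, for the whole second after the job is handed in: The gripper holds the screwdriver at rest, both its handle and its tip more than 100 mm above the bench, clear of the casing; the hatch is at least 110 mm open and the pin is down on the bench (height (world z) of each of screwdriver_handle, screwdriver_tip above 0.1 m and contact force between the fingers and screwdriver above 1 N and contact force between gearbox and screwdriver below 0.1 N and linear speed of screwdriver below 0.05 m/s and value of joint hatch above 0.11 m and height (world z) of pin_grip between 0 and 0.042 m and contact force between gearbox and lock_pin below 0.1 N); the arm keeps its last pose, push and grip.
It fails at once if a gear or the bearing is moved more than 30 mm (distance of any of big_gear, pinion, bearing from where it was at the start of the episode above 0.03 m).
It also fails if it takes over 61 s, if anything falls off the work surface, if the arm or the gripper's body presses on something with over 40 N, if the wrist force passes 120 N, or if a joint passes its speed limit or range.

## Working session

There is one attempt and no reset: what is moved stays moved. The work goes in short steps, Python scripts to look and compute and a tool call to move; the robot and the scene stay as the last step left them, time stands still between calls to the robot, and variables do not carry over. Pictures are saved under pics/ and viewed, at most 10 in all, crops included, and the job is handed in when it is done.

Besides the shell and the picture viewer there is one more tool, called after "Emit:" as name(argument=value, ...), one argument or row to a line, values as JSON. move_arm: Moves the arm, as the interface text tells. Its arguments: {"type":"object","properties":{"moves":{"type":"array","items":{"type":"array","items":{"type":"array","items":{"type":"number"}}}}},"required":["moves"]}

```bash
mkdir -p pics
cat > h.py <<'E'
import numpy as np, cv2
from scipy.spatial.transform import Rotation as R
from workcell import monitor, vision, job
def cam(n):
    c=vision.camera(n); return c
def rot(c):
    a=np.array(c["attitude"],float); return R.from_quat(a).as_matrix() if a.size==4 else a.reshape(3,3)
def ray(c,u,v):
    K=np.array(c["camera_matrix"]); k=c["k1"]
    p=cv2.undistortPoints(np.array([[[u,v]]],float),K,np.array([k,0,0,0.]))[0,0]
    return np.array(c["eye"]),rot(c)@np.array([p[0],-p[1],-1])
def onz(c,u,v,z):
    e,d=ray(c,u,v); return e+d*(z-e[2])/d[2]
def proj(c,P):
    q=rot(c).T@(np.array(P)-np.array(c["eye"])); s=np.array([q[0],-q[1]])/-q[2]
    s=s*(1+c["k1"]*(s@s)); K=np.array(c["camera_matrix"]); return K[:2,:2]@s+K[:2,2]
E
python3 - <<'E'
from h import *
for n in("top","side"):
    c=cam(n); print(n,c["eye"],c["attitude"],c["camera_matrix"],c["k1"])
    cv2.imwrite(f"pics/{n}0.png",cv2.resize(c["color"][:,:,::-1],(800,600)))
o=monitor.get_obs(); print(o)
E
```

```text
top [0.37532882 0.13485922 0.97604003] [-0.04104326  0.06622378  0.71317902 -0.69663875] [[494.43330918   0.         267.34809562]
 [  0.         494.43330918 193.88461495]
 [  0.           0.           1.        ]] -0.04539946028551699
side [ 0.09824989 -0.48129934  0.69934599] [ 0.40041851 -0.12026976 -0.27846079  0.86467323] [[443.71727754   0.         242.34388346]
 [  0.         443.71727754 188.3540281 ]
 [  0.           0.           1.        ]] -0.15312822449287208
{'clock': 0.1, 'joint_pos': array([ 1.30097954e+00,  2.41366686e-01,  3.87295828e-03,  1.33520127e+00,
       -1.21205600e-05,  1.57079659e+00]), 'joint_vel': array([ 0.00186503, -0.0007002 ,  0.00421245,  0.00081706,  0.00234549,
       -0.00019974]), 'tau': array([ 2.92575323e-04, -3.73138547e+01,  2.53010201e+01,  1.08524953e-02,
        5.02499324e-05,  4.97957643e-06]), 'eef_pos': array([0.13313178, 0.48136944, 0.23049282]), 'tool_rot': array([ 1.34499601e-01,  9.90913193e-01, -9.41525341e-04, -1.21679950e-04]), 'ft_force': array([ 0.22478419, -0.31201957,  0.37215404]), 'ft_torque': array([-0.01074235,  0.03246924,  0.01235202]), 'grasp_force': 0.0, 'grip_width': 0.08520849316198482}
```

View pics/top0.png

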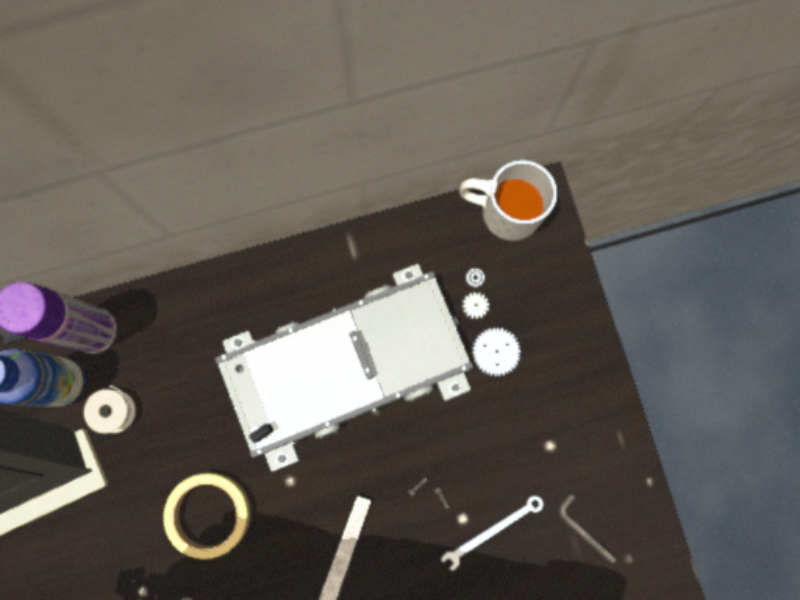

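View pics/side0.png

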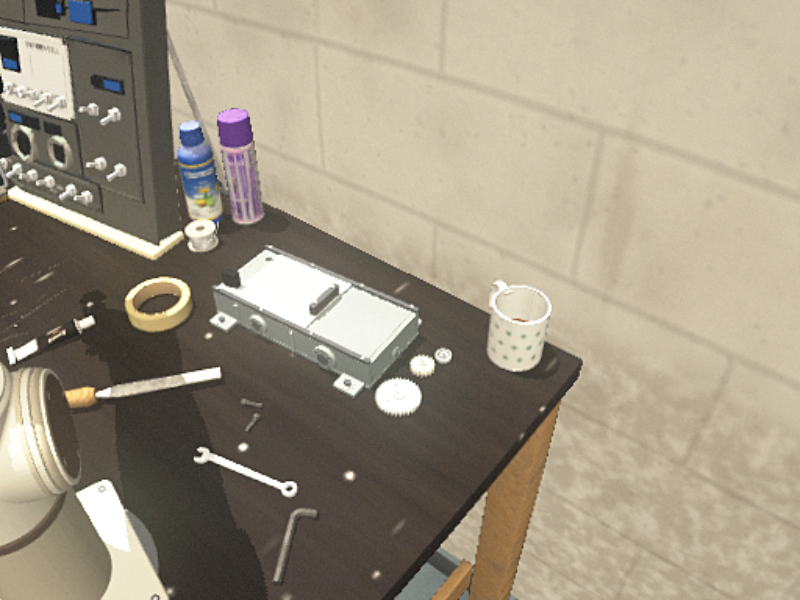

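The top view shows the casing with the pin at (262,433), the bar at (362,353) and the casing's +y end at left. The gears are right of the -y end. The side view shows the pin at (232,277).

Run:
```python
from h import *
c=cam("top"); im=c["color"][:,:,::-1]
cv2.imwrite("pics/topc.png",cv2.resize(im[165:312,130:330],None,fx=4,fy=4,interpolation=cv2.INTER_CUBIC))
hsv=cv2.cvtColor(im,cv2.COLOR_BGR2HSV); g=hsv[:,:,2]
# pin: dark blob inside
m=np.zeros(g.shape,np.uint8); m[265:285,155:180]=(g[265:285,155:180]<50)
n,l,s,ce=cv2.connectedComponentsWithStats(m)
for i in range(1,n):
    if s[i,4]>15:
        pts=np.argwhere(l==i)[:,::-1].astype(np.float32); print("pin",ce[i],s[i],cv2.minAreaRect(pts),onz(c,*ce[i],.076))
for n_,p,z in[("tl",(218,360),.046),("tr",(432,275),.046),("br",(470,368),.046),("bl",(255,455),.046),("bar",(362,353),.068),("pin",(262,433),.076),("mug",(515,210),.05)]:
    print(n_,onz(c,p[0]/1.5625,p[1]/1.5625,z).round(4))
```

```text
tl [0.4532 0.341  0.046 ]
tr [0.5516 0.0814 0.046 ]
br [0.4366 0.0388 0.046 ]
bl [0.34   0.2964 0.046 ]
bar [0.4558 0.1677 0.068 ]
pin [0.3658 0.2833 0.076 ]
mug [ 0.6311 -0.0241  0.05  ]
```

View pics/topc.png

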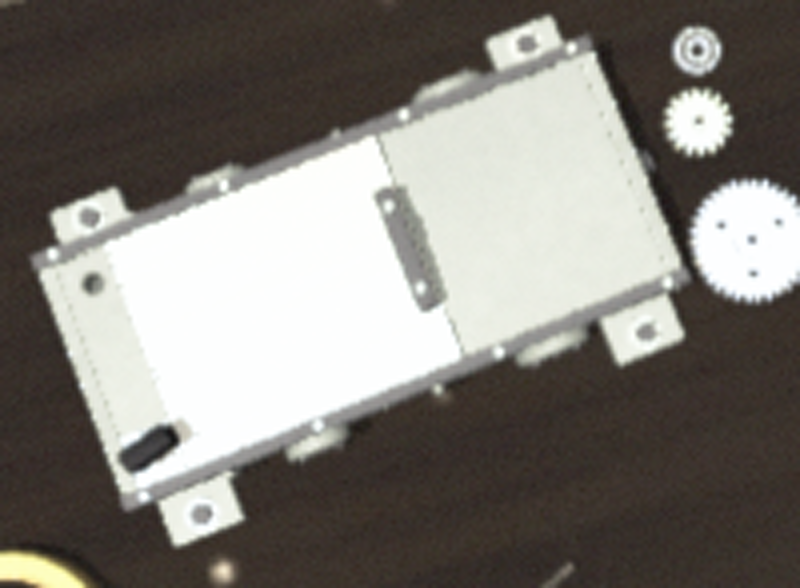

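The crop shows casing corners at about (32,262), (588,40), (690,280) and (128,507). The pin grip's top is centred at (150,448) and the bar at (410,248).

Run:
```python
from h import *
c=cam("top")
f=lambda u,v,z:onz(c,u/4+130,v/4+165,z)
C=[f(*p,.052) for p in[(32,262),(588,40),(690,280),(128,507)]]
print(np.array(C).round(4)); ctr=np.mean(C,0)
y=(C[0]+C[3]-C[1]-C[2]); a=np.arctan2(y[1],y[0])-np.pi/2; y2=C[1]+C[2]-C[0]-C[3]
x=(C[0]+C[1]-C[2]-C[3]); a2=np.arctan2(x[1],x[0]); print("yaw",np.degrees([a,a2]),"ctr",ctr)
print("size",np.linalg.norm(y)/2,np.linalg.norm(x)/2)
A=a; Rz=np.array([[np.cos(A),-np.sin(A)],[np.sin(A),np.cos(A)]])
w=lambda X,Y:(ctr[:2]+Rz@np.array([X,Y])).round(4)
print("pin nominal",w(-.041,.1185),"pin seen",f(150,448,.076))
print("pin axis",f(127,462,.076)-f(175,433,.076))
print("bar seen",f(410,248,.068)); b=f(410,248,.068)[:2]-ctr[:2]; print("bar casing",Rz.T@b)
print("opening",w(0,.0395),"lip edge",w(0,.1045),"deck",w(0,-.0255))
o=monitor.get_obs(); Rt=R.from_quat(o["tool_rot"]).as_matrix(); print("tool y",Rt[:,1],o["eef_pos"],np.degrees(np.arctan2(Rt[1,1],Rt[0,1])))
```

```text
[[0.4525 0.3425 0.052 ]
 [0.5524 0.0807 0.052 ]
 [0.4371 0.0361 0.052 ]
 [0.3393 0.2976 0.052 ]]
yaw [20.69584183 21.37973843] ctr [0.44532905 0.18921985 0.052     ]
size 0.27968993381508933 0.12269753276105574
pin nominal [0.3651 0.2856] pin seen [0.36600781 0.28359405 0.076     ]
pin axis [-0.01233418  0.0214033   0.        ]
bar seen [0.45377877 0.16622358 0.068     ]
bar casing [-0.00022259 -0.02449851]
opening [0.4314 0.2262] lip edge [0.4084 0.287 ] deck [0.4543 0.1654]
tool y [ 0.26656748  0.96381532 -0.00134163] [0.13316335 0.48154774 0.23072782] 74.53987204672393
```

Emit:
move_arm(
  moves=[
    [[0.06,-0.05,0,-9,60],[0.12,-0.1,0,-18,40],[0.175,-0.15,0,-27,40],[0.232,-0.197,0,-36,40],[0.232,-0.197,-0.05,-44.5,40]],
  ],
)

```text
clock: 0.82
eef_pos: [0.3628, 0.2904, 0.1915]
tool_rot: [0.502, 0.865, 0.004, 0.002]
ft_force: [2.0, 0.8, -0.5]
grip_width: 0.0339
grasp_force: 0.0
```

Emit:
move_arm(
  moves=[
    [[0,0,-0.05,0,40],[0,0,-0.05,0,40]],
  ],
)

```text
clock: 1.08
eef_pos: [0.3563, 0.2874, 0.1356]
tool_rot: [0.5, 0.866, -0.004, -0.002]
ft_force: [-0.0, -0.8, 0.6]
grip_width: 0.0338
grasp_force: 0.0
```

Run:
```python
from h import *
o=monitor.get_obs(); print(o["clock"],o["eef_pos"],o["grip_width"],o["tool_rot"],o["joint_pos"])
c=cam("side"); u,v=proj(c,[.3655,.2845,.08]).astype(int); print(u,v)
im=c["color"][:,:,::-1]
a=cv2.resize(im[v-60:v+60,u-60:u+60],(560,560))
cv2.imwrite("pics/s1.png",a)
```

```text
1.075 [0.35631103 0.2873784  0.13562865] 0.03378131520108771 [ 0.50033848  0.86581637 -0.00449574 -0.00179322] [ 6.78641865e-01  2.33398783e-01 -2.65128970e-01  1.08194834e+00
  1.10096067e-04  1.72663418e+00]
147 173
```

View pics/s1.png

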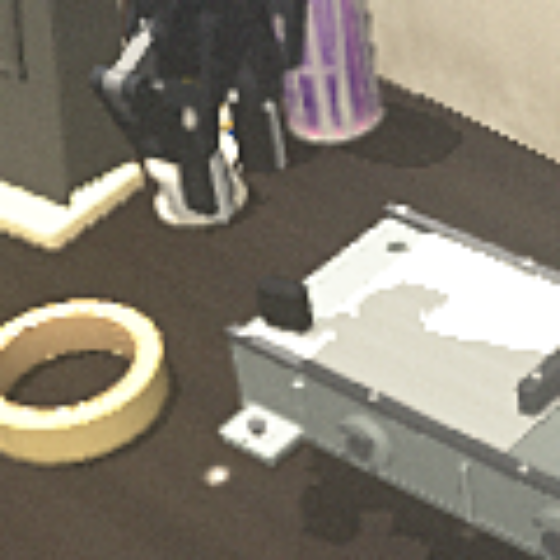

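The side view shows the open fingers up-left of the pin grip at (285,303) and the way down is free.

Emit:
move_arm(
  moves=[
    [[0,0,-0.02,0,40],[0,0,-0.035,0,40],[0,0,-0.035,0,40],[0,0,-0.035,0,40]],
  ],
)

```text
clock: 1.62
eef_pos: [0.3597, 0.2917, 0.106]
tool_rot: [0.499, 0.867, 0.002, 0.001]
ft_force: [0.3, 0.2, -0.6]
grip_width: 0.0343
grasp_force: 0.0
```

Run:
```python
from h import *
c=cam("top"); p=proj(c,[.3655,.2845,.08]).astype(int); q=proj(c,[.43,.226,.046]).astype(int); print(p,q)
im=c["color"][:,:,::-1]; u,v=p
s=cam("side"); u2,v2=proj(s,[.3655,.2845,.09]).astype(int)
cv2.imwrite("pics/s2.png",np.hstack([cv2.resize(im[v-40:v+40,u-40:u+40],(400,400)),cv2.resize(s["color"][:,:,::-1][v2-40:v2+40,u2-40:u2+40],(400,400))]))
```

```text
[166 277] [201 241]
```

View pics/s2.png

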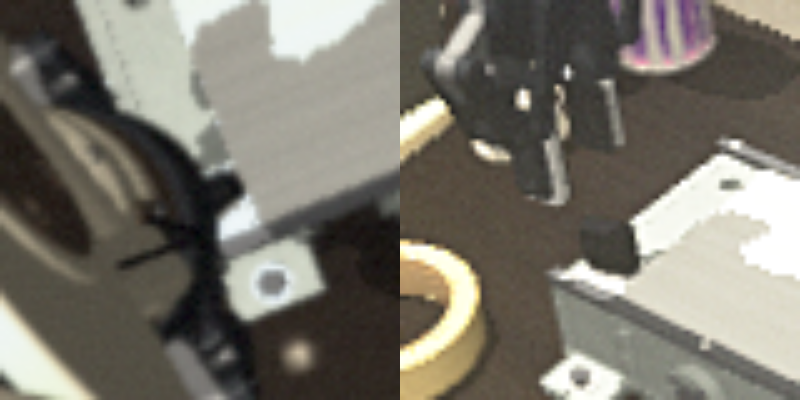

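The fingers stand above and slightly to the +y side of the pin, in both halves.

Run:
```python
from h import *
o=monitor.get_obs(); print(o["clock"],o["eef_pos"],o["joint_vel"].round(3))
s=cam("side"); im=s["color"]
for P in ([.3655,.2845,.076],o["eef_pos"]):
    p=proj(s,P); u2,v2=proj(s,[.3655,.2845,.09]).astype(int); print((p-[u2-40,v2-40])*5+[400,0])
```

```text
1.725 [0.35958762 0.29133041 0.10552458] [-0.004  0.005 -0.012 -0.005  0.     0.002]
[607.76220578 228.40067987]
[579.28307307 174.12840515]
```

Emit:
move_arm(
  moves=[
    [[0.006,-0.007,-0.01,0,40],[0.006,-0.007,-0.02,0,40],[0.006,-0.007,-0.02,0,40]],
  ],
)

```text
clock: 2.15
eef_pos: [0.3641, 0.2823, 0.0826]
tool_rot: [0.5, 0.866, -0.001, -0.001]
ft_force: [-0.3, -0.2, 0.3]
grip_width: 0.0342
grasp_force: 0.0
```

Emit:
move_arm(
  moves=[
    [[0.001,0.002,-0.013,0,40],[0.001,0.002,-0.026,0,40],[0.001,0.002,-0.026,0,40],[0.001,0.002,-0.026,0,40]],
  ],
)

```text
clock: 2.65
eef_pos: [0.3658, 0.2853, 0.0578]
tool_rot: [0.5, 0.866, -0.0, -0.0]
ft_force: [-0.2, 0.4, 0.3]
grip_width: 0.0346
grasp_force: 0.0
```

Emit:
move_arm(
  moves=[
    [[0,0,0,0,0],[0,0,0,0,0],[0,0,0,0,0],[0,0,0,0,0],[0,0,0,0,0]],
  ],
)

```text
clock: 3.28
eef_pos: [0.3666, 0.2859, 0.0585]
tool_rot: [0.5, 0.866, 0.001, 0.0]
ft_force: [1.4, 0.9, 3.0]
grip_width: 0.0105
grasp_force: 61.0
```

Emit:
move_arm(
  moves=[
    [[0,0,0.01,0,0],[0,0,0.02,0,0],[0,0,0.035,0,0],[0,0,0.05,0,0],[0,0,0.07,0,0]],
  ],
)

```text
clock: 3.9
eef_pos: [0.364, 0.2841, 0.1282]
tool_rot: [0.5, 0.866, -0.002, -0.001]
ft_force: [-0.4, 0.1, 0.6]
grip_width: 0.0104
grasp_force: 60.6
```

Emit:
move_arm(
  moves=[
    [[-0.03,-0.04,0,0,0],[-0.06,-0.08,0,0,0],[-0.075,-0.125,0,0,0],[-0.075,-0.125,-0.04,0,0],[-0.075,-0.125,-0.07,0,0]],
  ],
)

```text
clock: 4.53
eef_pos: [0.2893, 0.1592, 0.0576]
tool_rot: [0.5, 0.866, -0.0, -0.001]
ft_force: [0.7, 0.9, -0.5]
grip_width: 0.0107
grasp_force: 60.6
```

Emit:
move_arm(
  moves=[
    [[0,0,-0.01,0,0],[0,0,-0.01,0,0]],
  ],
)

```text
clock: 4.78
eef_pos: [0.29, 0.16, 0.0479]
tool_rot: [0.5, 0.866, -0.001, -0.001]
ft_force: [0.0, 0.1, -0.0]
grip_width: 0.0107
grasp_force: 60.6
```

Run:
```python
from h import *
o=monitor.get_obs(); e=o["eef_pos"]; print(e,o["ft_force"],o["grasp_force"])
s=cam("side"); t=cam("top"); L=[]
for c in(s,t):
    u,v=proj(c,[e[0]+.03,e[1],.03]).astype(int); L.append(cv2.resize(c["color"][v-50:v+50,u-50:u+50,::-1],(400,400)))
cv2.imwrite("pics/s3.png",np.hstack(L))
```

```text
[0.2899889  0.15996797 0.04790592] [ 0.01249577  0.13286617 -0.00566559] 60.615806579589844
```

View pics/s3.png

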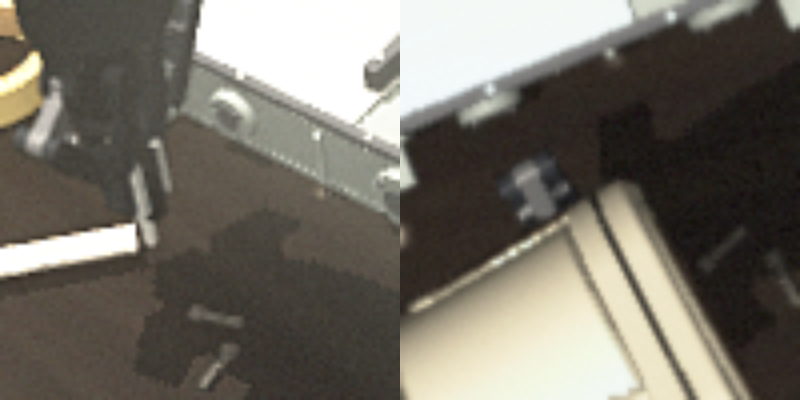

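The side half shows the closed fingers with their tips at (150,240), right by a knife blade; I'll shift aside before putting the pin down.

Emit:
move_arm(
  moves=[
    [[0.015,-0.03,0,0,0],[0.015,-0.03,-0.005,0,0],[0.015,-0.03,-0.01,0,0],[0.015,-0.03,-0.014,0,0]],
  ],
)

```text
clock: 5.38
eef_pos: [0.3057, 0.1308, 0.0338]
tool_rot: [0.499, 0.866, 0.0, -0.0]
ft_force: [-0.6, 0.3, -0.0]
grip_width: 0.0103
grasp_force: 60.6
```

Emit:
move_arm(
  moves=[
    [[0,0,-0.002,0,0],[0,0,-0.003,0,40],[0,0,-0.003,0,40],[0,0,-0.003,0,40],[0,0,-0.003,0,40]],
  ],
)

```text
clock: 6.0
eef_pos: [0.306, 0.1304, 0.0311]
tool_rot: [0.5, 0.866, 0.0, 0.0]
ft_force: [-0.6, -0.5, 0.3]
grip_width: 0.0343
grasp_force: 0.0
```

Emit:
move_arm(
  moves=[
    [[0,0,0.04,0,40],[0,0,0.1,0,40],[0,0,0.15,0,40],[0,0.06,0.18,0,20],[0,0.12,0.18,0,20]],
  ],
)

```text
clock: 6.62
eef_pos: [0.3078, 0.2506, 0.2141]
tool_rot: [0.501, 0.865, 0.003, 0.002]
ft_force: [1.3, -0.3, 0.1]
grip_width: 0.017
grasp_force: 0.0
```

Run:
```python
from h import *
o=monitor.get_obs(); e=o["eef_pos"]; print(e,o["ft_force"],o["grasp_force"],o["joint_pos"])
s=cam("side"); t=cam("top"); L=[]
for c in(s,t):
    u,v=proj(c,[.34,.16,.03]).astype(int); L.append(cv2.resize(c["color"][v-65:v+65,u-65:u+65,::-1],(400,400)))
cv2.imwrite("pics/s4.png",np.hstack(L))
```

```text
[0.30779538 0.25055658 0.21406649] [ 1.34022231 -0.31432606  0.10361291] 0.0 [ 6.83617046e-01  3.97835587e-02 -2.77881940e-01  1.24585282e+00
 -4.91512465e-04  1.73362543e+00]
```

View pics/s4.png

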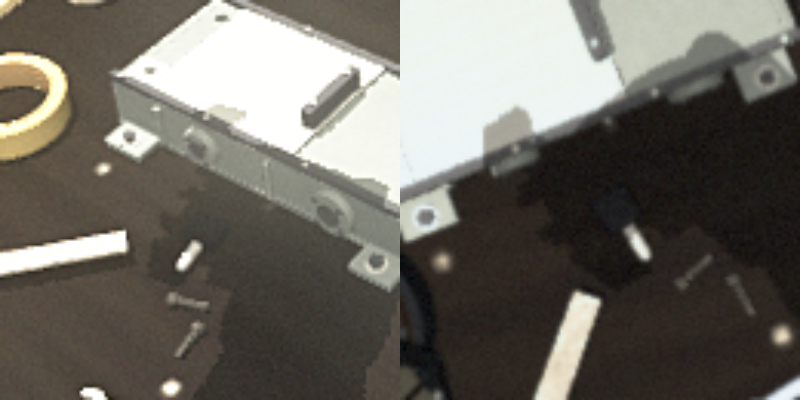

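The pin lies flat on the bench, clear of the casing (grip at (617,208), shank to (640,250) in the top half). Now the hatch.

Emit:
move_arm(
  moves=[
    [[0.05,-0.02,0,-4,0],[0.1,-0.04,0,-9,0],[0.134,-0.052,-0.03,-9,0],[0.134,-0.052,-0.09,-9,0],[0.134,-0.052,-0.13,-9,0]],
  ],
)

```text
clock: 7.35
eef_pos: [0.4388, 0.1949, 0.0782]
tool_rot: [0.567, 0.824, -0.002, -0.001]
ft_force: [-0.5, -0.6, -0.5]
grip_width: -0.0001
grasp_force: 0.0
```

Emit:
move_arm(
  moves=[
    [[0,0,-0.015,0,0],[0,0,-0.015,0,0],[0,0,-0.015,0,0]],
  ],
)

```text
clock: 7.72
eef_pos: [0.4404, 0.1966, 0.0667]
tool_rot: [0.566, 0.824, 0.0, 0.0]
ft_force: [-0.4, -0.4, 0.7]
grip_width: -0.0001
grasp_force: 0.0
```

Emit:
move_arm(
  moves=[
    [[0,0,-0.009,0,0],[0.0036,-0.0093,-0.009,0,0],[0.0107,-0.028,-0.009,0,0],[0.018,-0.0467,-0.009,0,0],[0.025,-0.0654,-0.009,0,0]],
  ],
)

```text
clock: 8.35
eef_pos: [0.4647, 0.1312, 0.0571]
tool_rot: [0.566, 0.824, 0.001, -0.001]
ft_force: [-1.7, 3.0, -2.2]
grip_width: 0.0002
grasp_force: 1.5
```

Emit:
move_arm(
  moves=[
    [[0.007,-0.0187,0,0,0],[0.0125,-0.0327,0,0,0],[0.018,-0.0467,0,0,0],[0.0214,-0.056,0,0,0],[0.0214,-0.056,0,0,0]],
  ],
)

```text
clock: 8.98
eef_pos: [0.4869, 0.0743, 0.0571]
tool_rot: [0.567, 0.824, -0.0, 0.001]
ft_force: [-0.8, 0.5, -0.2]
grip_width: -0.0004
grasp_force: 0.0
```

Emit:
move_arm(
  moves=[
    [[0.0014,-0.0037,0,0,0],[0.0029,-0.0075,0,0,0],[0.0043,-0.0112,0,0,0],[0.0043,-0.0112,0,0,0]],
  ],
)

```text
clock: 9.48
eef_pos: [0.4909, 0.0638, 0.057]
tool_rot: [0.566, 0.824, -0.0, 0.0]
ft_force: [-0.1, 0.5, 0.4]
grip_width: -0.0001
grasp_force: 0.3
```

Emit:
move_arm(
  moves=[
    [[0.0007,-0.0019,0,0,0],[0.0014,-0.0037,0,0,0],[0.0014,-0.0037,0,0,0]],
  ],
)

```text
clock: 9.85
eef_pos: [0.4912, 0.063, 0.0571]
tool_rot: [0.565, 0.825, 0.002, -0.002]
ft_force: [-3.6, 8.9, 3.7]
grip_width: -0.0002
grasp_force: 4.8
```

Emit:
move_arm(
  moves=[
    [[-0.004,0.01,0,0,0],[-0.004,0.01,0.06,0,0],[-0.004,0.01,0.12,0,0],[-0.06,0.01,0.15,0,40],[-0.12,0.01,0.15,0,40]],
  ],
)

```text
clock: 10.48
eef_pos: [0.3732, 0.0704, 0.2095]
tool_rot: [0.566, 0.824, 0.002, 0.003]
ft_force: [-0.3, 0.7, 0.0]
grip_width: 0.0341
grasp_force: 0.0
```

Emit:
move_arm(
  moves=[
    [[-0.06,0,0,0,40],[-0.1,0,0,0,40]],
  ],
)

```text
clock: 10.72
eef_pos: [0.2694, 0.0696, 0.2066]
tool_rot: [0.566, 0.824, -0.001, 0.0]
ft_force: [0.3, -0.4, -0.1]
grip_width: 0.0346
grasp_force: 0.0
```

Run:
```python
from h import *
t=cam("top"); u,v=proj(t,[.44,.2,.03]).astype(int); print(u,v)
a=t["color"][v-60:v+60,u-70:u+70,::-1]; print(u-70,v-60)
cv2.imwrite("pics/s5.png",cv2.resize(a,None,fx=5,fy=5,interpolation=cv2.INTER_CUBIC))
print(monitor.get_obs()["eef_pos"])
```

```text
215 236
145 176
[0.264799   0.06900333 0.20603512]
```

View pics/s5.png

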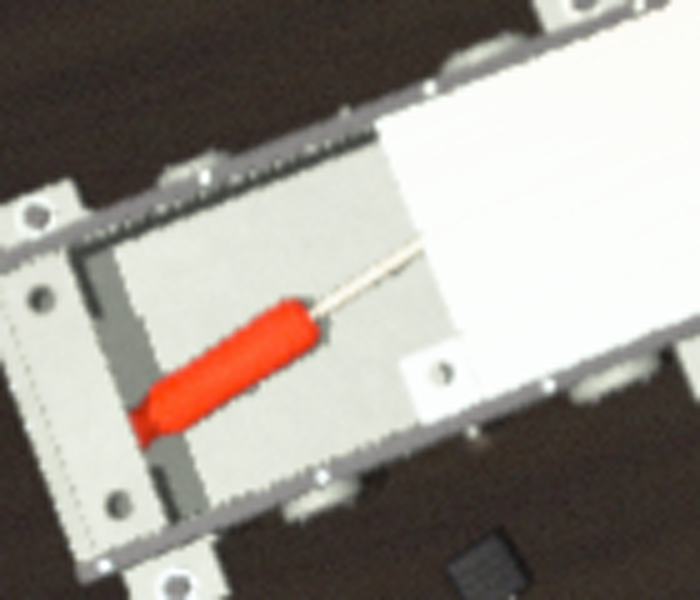

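The hatch is fully open. The red handle runs from (150,420) to (310,325) and the blade goes on to (420,245). The pin rests on the bench at (490,568).

Run:
```python
from h import *
t=cam("top"); hsv=cv2.cvtColor(t["color"],cv2.COLOR_RGB2HSV); 
m=((hsv[:,:,0]<12)&(hsv[:,:,1]>150)&(hsv[:,:,2]>90)).astype(np.uint8); m[:170]=0; m[300:]=0; m[:,:150]=0;m[:,260:]=0
n,l,s,ce=cv2.connectedComponentsWithStats(m); i=1+np.argmax(s[1:,4]); print(s[i])
pts=np.argwhere(l==i)[:,::-1]
W=np.array([onz(t,*p,.022)[:2] for p in pts])
ctr=np.array([.4453,.1892]);A=np.radians(20.9);Rz=np.array([[np.cos(A),-np.sin(A)],[np.sin(A),np.cos(A)]])
b=onz(t,420/5+145,245/5+176,.0165)[:2]; nb=onz(t,318/5+145,316/5+176,.0165)[:2]
C=(W-ctr)@Rz; c0=C.mean(0); d=np.linalg.svd(C-c0)[2][0]; d*=np.sign(d[1])
q=(C-c0)@d; print("axis casing",d,np.degrees(np.arctan2(-d[0],d[1])),"front",c0+d*q.min(),"rear vis",c0+d*q.max(),"w",np.ptp((C-c0)@[d[1],-d[0]]))
H=c0+d*(q.min()+.0425); T=H-d*.1375
print("handle",H,"world",ctr+Rz@H,"tip",T,"dir world",Rz@d,np.degrees(np.arctan2(*(Rz@d)[::-1])))
bd=(nb-b)@Rz; print("blade dir",bd/np.linalg.norm(bd),(b-ctr)@Rz)
```

```text
[171 236  38  29 417]
axis casing [-0.19131069  0.98152953] 11.029284672077512 front [0.00182905 0.03005903] rear vis [-0.01330645  0.10771252] w 0.020752542467414148
handle [-0.00630166  0.07177404] world [0.41380844 0.25400359] tip [ 0.02000356 -0.06318627] dir world [-0.52887219  0.84870148] 121.92928467207753
blade dir [-0.22327298  0.97475596] [ 0.01069155 -0.01957656]
```

Emit:
move_arm(
  moves=[
    [[0.037,0.046,0,4,50],[0.075,0.093,0,8,50],[0.112,0.139,0,11,50],[0.149,0.185,0,11,50],[0.149,0.185,-0.06,11,50]],
  ],
)

```text
clock: 11.45
eef_pos: [0.4303, 0.2622, 0.1508]
tool_rot: [0.483, 0.875, 0.008, 0.005]
ft_force: [0.5, -0.3, -1.4]
grip_width: 0.0427
grasp_force: 0.0
```

Emit:
move_arm(
  moves=[
    [[0,0,-0.04,0,50],[0,0,-0.07,0,50],[0,0,-0.07,0,50],[0,0,-0.07,0,50]],
  ],
)

```text
clock: 11.95
eef_pos: [0.4221, 0.2558, 0.0778]
tool_rot: [0.485, 0.875, 0.001, 0.001]
ft_force: [0.3, 1.5, 0.9]
grip_width: 0.0426
grasp_force: 0.0
```

Emit:
move_arm(
  moves=[
    [[-0.008,-0.002,0,0,50],[-0.008,-0.002,-0.02,0,50],[-0.008,-0.002,-0.04,0,50],[-0.008,-0.002,-0.04,0,50]],
  ],
)

```text
clock: 12.45
eef_pos: [0.4121, 0.2529, 0.037]
tool_rot: [0.484, 0.875, -0.001, -0.0]
ft_force: [-0.0, 0.3, 0.1]
grip_width: 0.0425
grasp_force: 0.0
```

Run:
```python
from h import *
o=monitor.get_obs(); print(o["eef_pos"],o["ft_force"])
```

```text
[0.41209839 0.25294328 0.03699032] [-0.0038005   0.27416965  0.12053547]
```

Emit:
move_arm(
  moves=[
    [[0.0015,0.001,-0.013,0,50],[0.0015,0.001,-0.027,0,50],[0.0015,0.001,-0.027,0,50],[0.0015,0.001,-0.027,0,50]],
  ],
)

```text
clock: 12.95
eef_pos: [0.4144, 0.2543, 0.0099]
tool_rot: [0.485, 0.875, -0.0, -0.0]
ft_force: [-0.7, 0.3, -0.2]
grip_width: 0.0425
grasp_force: 0.0
```

Emit:
move_arm(
  moves=[
    [[0,0,0,0,0],[0,0,0,0,0],[0,0,0,0,0],[0,0,0,0,0]],
  ],
)

```text
clock: 13.45
eef_pos: [0.415, 0.2547, 0.0106]
tool_rot: [0.484, 0.875, 0.001, 0.0]
ft_force: [-0.6, -0.1, 5.9]
grip_width: 0.0209
grasp_force: 61.0
```

Emit:
move_arm(
  moves=[
    [[0,0,0.003,0,0],[0.0053,-0.0085,0.003,0,0],[0.0106,-0.017,0.003,0,0],[0.0159,-0.0255,0.003,0,0],[0.0159,-0.0255,0.003,0,0]],
  ],
)

```text
clock: 14.08
eef_pos: [0.4308, 0.2279, 0.0128]
tool_rot: [0.485, 0.874, -0.0, -0.0]
ft_force: [0.2, -1.1, -0.7]
grip_width: 0.0206
grasp_force: 60.3
```

Emit:
move_arm(
  moves=[
    [[0,0,0.006,0,0],[0,0,0.012,0,0],[0,0,0.018,0,0],[0,0,0.022,0,0],[0,0,0.025,0,0]],
  ],
)

```text
clock: 14.7
eef_pos: [0.4299, 0.2288, 0.0375]
tool_rot: [0.484, 0.875, -0.0, -0.0]
ft_force: [2.3, -1.2, -8.3]
grip_width: 0.0211
grasp_force: 59.2
```

Emit:
move_arm(
  moves=[
    [[0,0,0.003,0,0],[0,0,0.006,0,0],[0,0,0.009,0,0],[0,0,0.012,0,0],[0,0,0.012,0,0]],
  ],
)

```text
clock: 15.32
eef_pos: [0.4297, 0.2293, 0.0501]
tool_rot: [0.484, 0.875, 0.0, -0.001]
ft_force: [-1.4, 2.4, -7.2]
grip_width: 0.0206
grasp_force: 59.3
```

Emit:
move_arm(
  moves=[
    [[0,0,0.004,0,0],[0,0,0.008,0,0],[0,0,0.012,0,0],[0,0,0.015,0,0],[0,0,0.015,0,0]],
  ],
)

```text
clock: 15.95
eef_pos: [0.4304, 0.2301, 0.0658]
tool_rot: [0.484, 0.875, 0.001, -0.001]
ft_force: [-2.1, 4.6, -4.0]
grip_width: 0.0205
grasp_force: 59.3
```

Run:
```python
from h import *
o=monitor.get_obs(); e=o["eef_pos"]; print(e,o["ft_force"])
s=cam("side"); t=cam("top"); L=[]
for c in(s,t):
    u,v=proj(c,[.43,.2,.06]).astype(int); L.append(cv2.resize(c["color"][v-50:v+50,u-50:u+50,::-1],(400,400),interpolation=cv2.INTER_CUBIC))
cv2.imwrite("pics/s6.png",np.hstack(L))
```

```text
[0.43043744 0.23008257 0.06575435] [-2.13933148  4.5683746  -4.0082193 ]
```

View pics/s6.png

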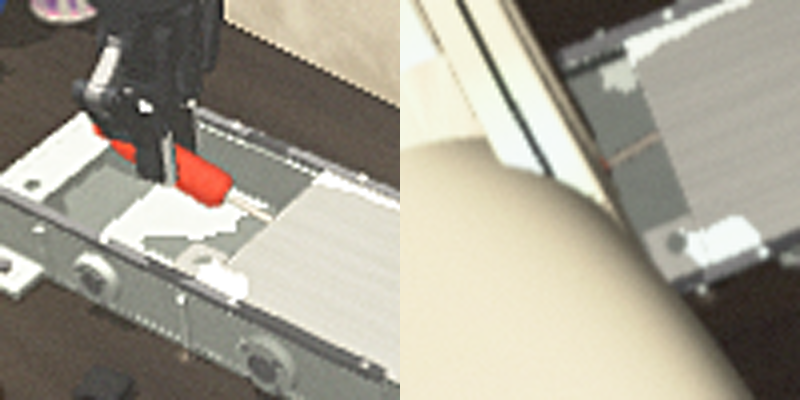

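The side half shows the screwdriver tilted, handle end up at (100,130), with the blade still under the hatch edge at (270,215). Now I draw it out along its axis.

Emit:
move_arm(
  moves=[
    [[-0.009,0.014,0.007,0,0],[-0.018,0.028,0.014,0,0],[-0.027,0.043,0.021,0,0],[-0.036,0.057,0.028,0,0],[-0.045,0.071,0.035,0,0]],
  ],
)

```text
clock: 16.68
eef_pos: [0.3855, 0.3016, 0.1016]
tool_rot: [0.484, 0.875, 0.001, 0.001]
ft_force: [-0.2, -0.5, -0.3]
grip_width: 0.0208
grasp_force: 59.9
```

Emit:
move_arm(
  moves=[
    [[-0.004,0.007,0.01,0,0],[-0.004,0.007,0.03,0,0],[-0.004,0.007,0.055,0,0],[-0.004,0.007,0.08,0,0],[-0.004,0.007,0.1,0,0]],
  ],
)

```text
clock: 17.3
eef_pos: [0.3817, 0.3072, 0.202]
tool_rot: [0.485, 0.875, 0.001, 0.001]
ft_force: [0.8, 0.3, -1.4]
grip_width: 0.0205
grasp_force: 59.9
```

Emit:
move_arm(
  moves=[
    [[0,0,0.03,0,0],[0,0,0.03,0,0],[0,0,0.03,0,0],[0,0,0.03,0,0],[0,0,0.03,0,0]],
  ],
)

```text
clock: 17.92
eef_pos: [0.3809, 0.3065, 0.229]
tool_rot: [0.485, 0.875, -0.001, -0.0]
ft_force: [0.4, 0.5, -1.2]
grip_width: 0.0206
grasp_force: 60.0
```

Run:
```python
from h import *
o=monitor.get_obs(); e=o["eef_pos"]; print(o["clock"],e,o["ft_force"],o["grasp_force"])
s=cam("side"); t=cam("top"); L=[]
for c in(s,t):
    u,v=proj(c,[.41,.2,.15]).astype(int); u=max(u,100);v=max(v,100); L.append(cv2.resize(c["color"][v-100:v+100,u-100:u+100,::-1],(400,400),interpolation=cv2.INTER_CUBIC))
cv2.imwrite("pics/s7.png",np.hstack(L))
```

```text
17.925 [0.38092274 0.3065204  0.228974  ] [ 0.39710735  0.47215134 -1.16511141] 59.955021142959595
```

View pics/s7.png

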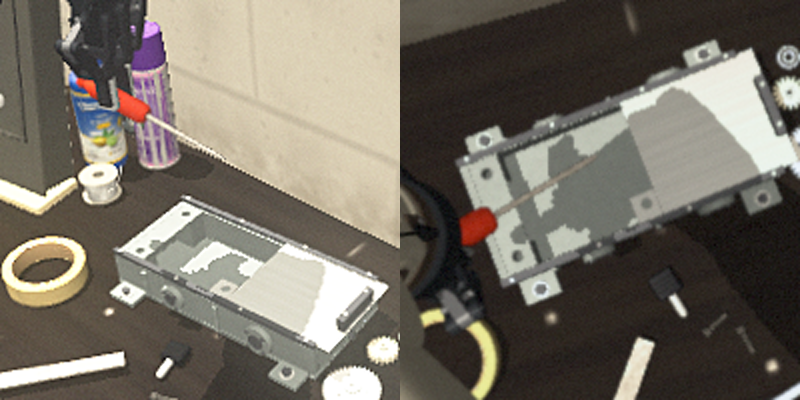

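The screwdriver is held clear of the casing, with its tip well above 100 mm. The hatch is open and the pin is on the bench.

```bash
python3 -c "
from workcell import job
print(job.job_done())"
```

```text
the job is handed in; nothing more can be done
None
```

The job is handed in at about 18 s of the 61 s allowed: the pin lies on the bench, the hatch is pushed to its end stop, and the gripper holds the screwdriver still, tip about 0.19 m above the bench (estimated); no verdict was returned.

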